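Slide a marble inlay tile into its recess in a stone slab

ROBOT

A 6-joint arm with a two-finger parallel gripper is mounted at the origin on the work surface. World frame = base frame: x ahead of the robot, y to its left, z up, the work surface at z = 0. Lengths are in mm, angles in rad, forces in N, time in s.
With the tool pointing down it reaches from about 350 to 875 mm from the base axis. Payload 4.2 kg.
Tool frame: the origin (TCP) lies at the very end of the fingers, on their centre line; the grasp point (between the pads) lies arm.grip_point_offset behind it (arm.grip_point_offset is the distance from the TCP to the grasp point, in mm); z points along the fingers, y is the line along which they close (so a half turn about z gives the same grasp; the last joint's range is limited). The gripper opens to 85 mm and grips with 20 to 120 N. Pads are 22 mm wide; open, the fingers measure 114 mm over their backs; the gripper's body (76 mm by 85 mm) begins 54 mm behind the grasp point. The pads swing forward as they close: fully open they stand 13 mm farther back than shut.
Start: joints at [-0.845, 0.385, 0.008, 0, -1.194, -0.259], TCP at [281.28, -558.104, 231.312] pointing down, gripper open.
Joint ranges: [-3.14, 3.14], [-1.21, 2.06], [-1.07, 1.41], [-3.16, 2.05], [-2.99, -0.16], [-3.1, 3.1]. Speed limits (rad/s): [2.79, 2.79, 3.14, 3.14, 3.14, 3.14].

INTERFACE

Orientations are given as a unit quaternion [x, y, z, w].
In Python, from bench import arm, cams, ticket gives the robot as it stands.
- The arm moves only by the tool servo_tool, never from a script. Its argument "commands" is a list that holds one entry, the list of rows, each a list of 7 numbers: the closure in counts, from 0 (fully open) to 255 (shut), then the shift along the tool's x, y, z in m, then the turn, a rotation vector about the tool's x, y, z in degrees. In form: [[[grip, x, y, z, ax, ay, az], ...]]. A call has 1 to 10 rows; each row shifts and turns the commanded pose from where the row before left it, along the tool's axes as they then stand; what a row does not reach is not made up. A row lasts 1/12 s, in which the tool goes at most 41.7 mm and 7.16 degrees, less where a joint would pass 70% of its speed; a pose out of reach is approached as far as the arm can. A call with a gripper value outside its range is refused whole. The fingers move at their own pace and stop on an object; the grip force is fixed at half the most. Time passes only in rows, so rows that do not move let the fingers close. It gives the time, the measured TCP pose, the force, the opening and the grip force at its end, in the units of the state.
- arm.read_state(): the state, without advancing time (a new reading comes with each control period).
- cams.get_image(name): name is "scene" or "top" or "wrist"; returns a dict with "frame" (384x512x3 uint8, blue, green, red), "K" (3x3 intrinsics, pixels), "T" (4x4, takes a point from camera to world coordinates). Camera axes: x right, y up, looking along -z (the intrinsics and any distortion apply to the point x, -y, -z); pixel columns grow to the right and rows downward; lengths in mm; the calibration is good to about 2 mm. The wrist camera is an equidistant fisheye: a pixel r from the principal point sees the ray r / f radians off the axis. A picture is of the moment at which its call begins. There is no depth.
- ticket.job_done(): hands the job in; it is judged then, once.
The state is a dict: "clock": time; "joints": joint angles; "joint_vel": joint speeds; "joint_efforts": joint torques, N m; "position": TCP position; "ee_rot": TCP orientation; "contact_force": force on the tool from outside, world axes, zero at the start; "wrist_torque": the same for the moment, N m; "gripper_width": finger opening in mm; "grasp_force": force on a finger pad.
Only numpy, scipy, OpenCV 4.12 (cv2) and the standard library are available. Lean on these libraries where they do the work, as an engineer would, in place of code of your own. Each camera call takes 0.05 s, during which the arm holds its last target. There are 200 camera calls.

TASK

Pick the marble tile up by its orange grip, set it down gently on the plain end of the stone slab in the tray, then slide it along the tray's tall metal wall, never carrying it through the air over the recess end, until it drops fully home and flat into the recess, and let go. Do not press, push or knock the tile hard against the stone or the tray, do not shove the slab along the tray, and leave the other things on the bench where they are.

Things in the scene. Friction and masses are not known exactly. Their poses are not given: they have to be found in the camera images.
- tile_grip (a point): Centre of the orange grip bar of a suction lifter fixed on a loose marble tile, 80 x 80 x 8 mm, 0.16 to 0.25 kg. Point is over the tile's centre, 33 mm above its underside; z up. Bar: 60 mm along x, 22 mm along y (pinch it across y), 17 to 49 mm above the underside. Below it a thin neck and a rubber disc, so fingertips must stay over 11 mm above the underside. Starts on a 4 mm cork mat.
- tray: Fixed metal tray, 140 mm (x) by 430 mm (y); origin at the centre of its underside on the bench, z up. Its +x side is a tall straight wall, inner face at x = +65 mm, top 34 mm up; the other walls are 12 mm high. In it lies a grey stone slab 131 x 350 mm, filling the tray's width up to the tall wall, flat top 21 mm above the bench: plain at the +y end, with a recess towards the -y end.
- plain_end (a point): Point on the slab's flat top in its plain end, tray x = 0, y = +90 mm, 21 mm above the bench, axes as the tray's. The plain top always reaches from tray y = -4 to +141 mm. Sliding from here towards -y leads to the recess.
- search_mid (a point): Middle of the stretch of tray where the recess can be (tray x = +23, y = -80 mm, 21 mm up; axes as the tray's). The slab's place along the tray is not measured: the recess centre lies up to 34 mm either way along y from here; find it by feel or eye. Recess: 84 mm along y and 84 mm along x (x = -19 to +65 mm, up to the tall wall), 5 mm deep, so the tile, square to the tray, has 4 mm play.
- wall_mid (a point): Middle of the tall wall's inner face at its top edge (tray x = +65, y = 0 mm, 34 mm up; axes as the tray's). It bounds the recess, so a tile slid along it is in line. The tile, if free to move down, sinks 5 mm by its own weight once over the recess, and the recess's far edge then stops it. The slab is held only by friction: a push of over 10 N along y shifts it along the tray, which must not happen.
- baluster: Loose turned stone fragment, 66 mm across, 70 mm high, origin at the centre of its underside. Leave alone.
- chock: Loose wooden block 100 x 45 x 35 mm, origin at the centre of its underside. Leave alone.
- jar: Loose closed jar, 60 mm across, 70 mm high, origin at the centre of its underside. Leave alone.
- brush: Loose hand brush lying on the bench, origin near its middle. Leave alone.
Mind the look-alikes: they are no part of the job. Leave any purple or turquoise look-alike of the part that bears tile_grip alone.

How it is judged:
By the outcome, as a careful person would: the job done as asked, in the order asked, and still so for the second after the job is handed in, with the robot touching nothing.
It also fails if it takes over 67 s, if anything falls off the work surface, if the arm or the gripper's body presses on something with over 40 N, if the wrist force passes 120 N, or if a joint passes its speed limit or range.

## Working session

There is one attempt and no reset: what is moved stays moved. The work goes in short steps, Python scripts to look and compute and a tool call to move; the robot and the scene stay as the last step left them, time stands still between calls to the robot, and variables do not carry over. Pictures are saved under pics/ and viewed, at most 10 in all, crops included, and the job is handed in when it is done.

Besides the shell and the picture viewer there is one more tool, called after "Request:" as name(argument=value, ...) on one line, values as JSON. servo_tool: Moves the arm, as the interface text tells. Its arguments: {"type":"object","properties":{"commands":{"type":"array","items":{"type":"array","items":{"type":"array","items":{"type":"number"}}}}},"required":["commands"]}

```bash
mkdir -p pics; ls
python3 - <<'E'
from bench import arm,cams
import cv2,numpy as np
s=arm.read_state();print(s,arm.grip_point_offset)
for n in ("top","scene"):
    c=cams.get_image(n);cv2.imwrite(f"pics/{n}0.png",c["frame"]);np.savez(f"{n}0.npz",**{k:c[k] for k in("frame","K","T")});print(c["K"],c["T"],c.keys())
E
```

```text
pics
{'clock': 0.0, 'joints': array([-8.45399609e-01,  3.85544567e-01,  6.61641646e-03, -5.17214554e-04,
       -1.19401743e+00, -2.58583277e-01]), 'joint_vel': array([-2.03683944e-03, -4.11724087e-04, -5.50500951e-04, -4.40898677e-05,
        3.02969511e-03,  5.27666482e-04]), 'joint_efforts': array([ 1.13855181e-04, -3.92291343e+01,  1.88400078e+01,  4.18603733e+00,
       -4.59898612e-03, -1.11255679e-05]), 'position': array([ 281.01742851, -557.59151695,  230.22245043]), 'ee_rot': array([-2.31200242e-01,  9.72905563e-01,  1.06071167e-03, -2.95775647e-04]), 'contact_force': array([ 0.27559802, -0.56115373,  0.18828008]), 'wrist_torque': array([-0.01381291,  0.04195242, -0.07028448]), 'grasp_force': 0.0, 'gripper_width': 85.10398051645802} 18.700000000000003
[[356.8982302    0.         258.81690934]
 [  0.         356.8982302  193.7968839 ]
 [  0.           0.           1.        ]] [[-1.92739146e-02  9.93739340e-01 -1.10048356e-01  4.11640831e+02]
 [-9.99681334e-01 -2.09489035e-02 -1.40845068e-02  4.66904099e-01]
 [-1.63017209e-02  1.09741824e-01  9.93826437e-01  9.64219414e+02]
 [ 0.00000000e+00  0.00000000e+00  0.00000000e+00  1.00000000e+00]] dict_keys(['frame', 'K', 'T'])
[[423.0005096    0.         260.95794099]
 [  0.         423.0005096  190.90463233]
 [  0.           0.           1.        ]] [[-5.62812449e-01 -6.26481328e-01  5.39224714e-01  1.23098996e+03]
 [ 8.26561026e-01 -4.31481818e-01  3.61414320e-01  4.77283437e+02]
 [ 6.24633671e-03  6.49110612e-01  7.60668388e-01  1.02982979e+03]
 [ 0.00000000e+00  0.00000000e+00  0.00000000e+00  1.00000000e+00]] dict_keys(['frame', 'K', 'T'])
```

View pics/top0.png

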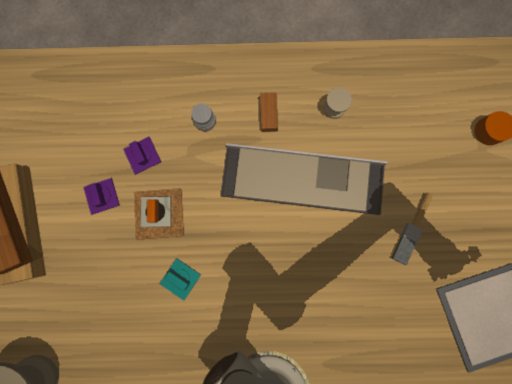

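View pics/scene0.png

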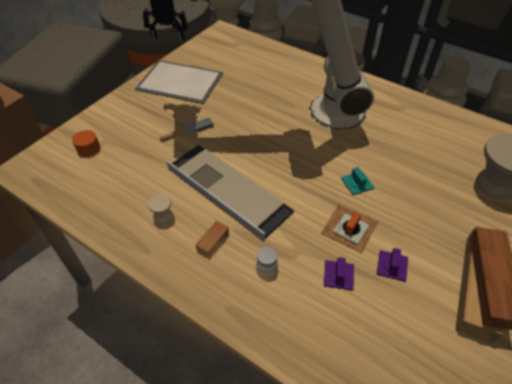

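The top view shows the orange-gripped tile on cork at about (155,211). Its look-alikes are purple at (142,155) and (101,196), and turquoise at (180,279). Only the orange one on the cork mat fits the description. The tray is centred near (305,180), with its tall wall along (228,147)-(386,162) and the recess near (333,173). I'll confirm these in enlarged crops.

Run:
```python
import cv2,numpy as np
f=np.load("top0.npz")["frame"]
a=cv2.resize(f[180:245,125:190],None,fx=6,fy=6,interpolation=cv2.INTER_CUBIC)   # 390x390
b=cv2.resize(f[138:222,215:393],None,fx=4.4,fy=4.4,interpolation=cv2.INTER_CUBIC)
b=cv2.convertScaleAbs(b,alpha=1.3)
print(b.shape)
cv2.imwrite("pics/a.png",a);cv2.imwrite("pics/b.png",b)
```

```text
(370, 783, 3)
```

View pics/a.png

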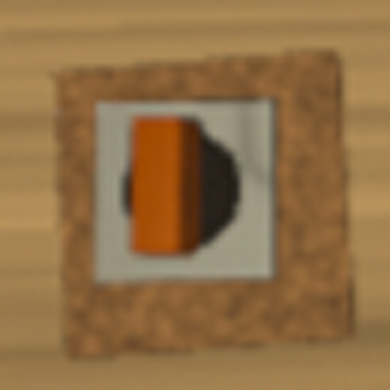

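View pics/b.png

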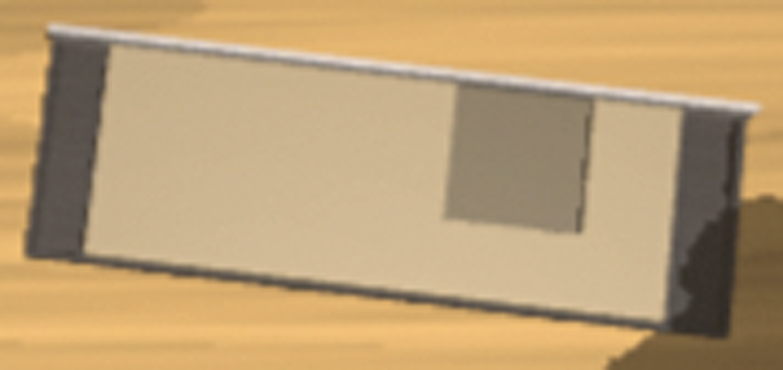

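The crops confirm the orange bar: its top face spans (133-182, 118-253) in the crop, on a white tile with corners (97,101)-(275,278). In the tray crop the recess corners are (457,85), (597,98), (582,233) and (443,220), and the slab corners are (108,45), (683,108), (665,328) and (83,255).

```bash
cat > h.py <<'E'
import numpy as np
from scipy.spatial.transform import Rotation as R
def back(K,T,uv,z):
    uv=np.atleast_2d(uv).astype(float);d=np.c_[(uv[:,0]-K[0,2])/K[0,0],-(uv[:,1]-K[1,2])/K[1,1],-np.ones(len(uv))]@T[:3,:3].T
    o=T[:3,3];return o+d*((z-o[2])/d[:,2])[:,None]
E
python3 - <<'E'
from h import *
d=np.load("top0.npz");K,T=d["K"],d["T"];np.set_printoptions(precision=1,suppress=True)
A=lambda p:(np.array(p)+.5)/6-.5+[125,180]
B=lambda p:(np.array(p)+.5)/4.4-.5+[215,138]
def rep(n,p,z):
    q=back(K,T,p,z);e=np.roll(q,-1,0)-q
    print(n,q[:,:2].tolist(),'c',q.mean(0),'len',np.linalg.norm(e,axis=1),'ang',np.degrees(np.arctan2(e[:,1],e[:,0])))
rep('tile',A([(97,101),(273,100),(275,278),(96,280)]),12)
rep('bar',A([(133,118),(182,118),(182,253),(133,253)]),53)
rep('rec',B([(457,85),(597,98),(582,233),(443,220)]),21)
rep('slab',B([(108,45),(683,108),(665,328),(83,255)]),21)
rep('wall',B([(48,26),(760,104)]),34)
E
```

```text
tile [[516.6868938089542, 332.50495546381694], [515.4735033060865, 253.0778047127529], [435.82456582562355, 251.53817386277882], [436.5064876099204, 331.57207573892885]] c [476.1 292.2  12. ] len [79.4 79.7 80.  80.2] ang [ -90.9 -178.9   89.5    0.7]
bar [[504.4910590629978, 302.53109307445453], [504.050474638972, 281.37872667211377], [446.1901486428973, 280.63695595607174], [446.6060351354724, 301.64230705460653]] c [475.3 291.5  53. ] len [21.2 57.9 21.  57.9] ang [ -91.2 -179.3   88.9    0.9]
rec [[612.184410835665, -148.10748679794955], [602.2066159736306, -232.70699742922656], [519.7739401013773, -219.79745912377902], [529.4500035393162, -136.55894190546502]] c [ 565.9 -184.3   21. ] len [85.2 83.4 83.8 83.5] ang [-96.7 171.1  83.4  -7.9]
slab [[642.019672368147, 64.5006412761172], [594.8593228631357, -284.4087615949974], [461.55193406553605, -266.5835426937842], [512.7656607096778, 81.34549342706808]] c [ 552.8 -101.3   21. ] len [352.1 134.5 351.7 130.3] ang [-97.7 172.4  81.6  -7.4]
wall [[651.4489563335229, 99.87545220516547], [593.7300666611337, -326.45754081618173]] c [ 622.6 -113.3   34. ] len [430.2 430.2] ang [-97.7  82.3]
```

Request:
servo_tool(commands=[[[0,0,0,0,0,0,6.7],[0,0,0,0,0,0,6.7],[0,0,0,0,0,0,6.7],[0,0,0,0,0,0,6.7],[0,-0.009,0.04,0,0,0,0],[0,-0.009,0.04,0,0,0,0],[0,-0.009,0.04,0,0,0,0],[0,-0.009,0.04,0,0,0,0],[0,-0.009,0.04,0,0,0,0],[0,-0.009,0.04,0,0,0,0]]])

```text
clock: 0.93
position: [335.1, -316.2, 230.9]
ee_rot: [0.001, 1.0, 0.0, -0.0]
contact_force: [2.3, 0.6, 0.6]
gripper_width: 85.6
grasp_force: 0.0
```

Request:
servo_tool(commands=[[[0,-0.009,0.04,0,0,0,0],[0,-0.009,0.04,0,0,0,0],[0,-0.009,0.04,0,0,0,0],[0,-0.009,0.04,0,0,0,0],[0,-0.009,0.04,0,0,0,0],[0,-0.009,0.04,0,0,0,0],[0,-0.009,0.04,0,0,0,0],[0,-0.009,0.04,0,0,0,0],[0,-0.009,0.04,0,0,0,0],[0,0,0,0,0,0,0]]])

```text
clock: 1.77
position: [418.5, 47.0, 231.4]
ee_rot: [-0.003, 1.0, 0.0, 0.001]
contact_force: [0.0, -0.1, 0.1]
gripper_width: 85.5
grasp_force: 0.0
```

Request:
servo_tool(commands=[[[0,-0.008,0.035,0.01,0,0,0],[0,-0.008,0.035,0.01,0,0,0],[0,-0.008,0.035,0.01,0,0,0],[0,-0.008,0.035,0.01,0,0,0],[0,-0.008,0.035,0.01,0,0,0],[0,-0.008,0.035,0.01,0,0,0],[0,-0.008,0.035,0.01,0,0,0],[0,0,0,0,0,0,0],[0,0,0,0,0,0,0]]])

```text
clock: 2.52
position: [472.7, 287.5, 159.5]
ee_rot: [-0.0, 1.0, -0.001, -0.001]
contact_force: [0.4, -0.0, 0.3]
gripper_width: 85.1
grasp_force: 0.0
```

Run:
```python
from bench import arm,cams
import cv2,numpy as np
s=arm.read_state();print(s["position"],s["ee_rot"])
c=cams.get_image("wrist");cv2.imwrite("pics/w1.png",c["frame"]);np.savez("w1.npz",**{k:c[k] for k in("frame","K","T")});print(c["K"],c["T"])
```

```text
[472.68156279 287.54161169 159.49232797] [-3.66207546e-04  9.99998396e-01 -1.22671129e-03 -1.25250921e-03]
[[297.31863964   0.         255.81495358]
 [  0.         297.31863964 198.05157102]
 [  0.           0.           1.        ]] [[-1.50913359e-03 -9.57780328e-01 -2.87497070e-01  3.97675143e+02]
 [ 9.99990802e-01 -2.59967845e-03  3.41151709e-03  2.88150723e+02]
 [-4.01488389e-03 -2.87489277e-01  9.57775441e-01  3.02551713e+02]
 [ 0.00000000e+00  0.00000000e+00  0.00000000e+00  1.00000000e+00]]
```

View pics/w1.png

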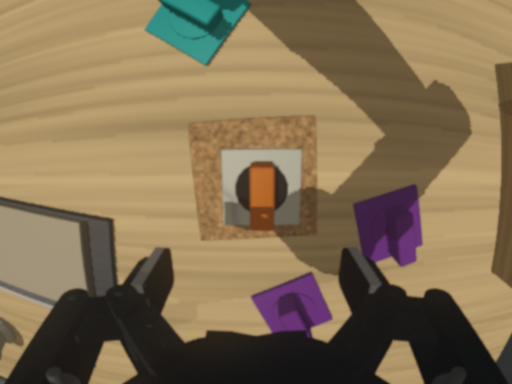

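The wrist view shows the bar's top face with corners near (250,163), (274,163), (274,208) and (250,208). The tile corners are near (222,149) and (301,150).

Run:
```python
from h import *
d=np.load("w1.npz");K,T=d["K"],d["T"]
def fb(uv,z):
    uv=np.array(uv,float);r=(uv-K[:2,2][None])/K[0,0];th=np.linalg.norm(r,axis=1);s=np.tan(th)/th
    return back(K,T,r*s[:,None]*K[0,0]+K[:2,2],z)[:,:2].round(1)
q=fb([(250,163),(274,163),(274,208),(250,208)],53);print(q.tolist(),q.mean(0))
q=fb([(222,149),(301,150),(302,228),(224,228)],12);print(q.tolist(),q.mean(0))
```

```text
[[441.5, 282.3], [441.4, 302.7], [481.7, 303.4], [481.8, 282.1]] [461.6   292.625]
[[434.5, 253.7], [435.2, 331.7], [518.0, 336.3], [518.1, 253.4]] [476.45  293.775]
```

Request:
servo_tool(commands=[[[0,-0.003,0.0045,0.03,0,0,0],[0,0,0,0.03,0,0,0],[0,0,0,0.03,0,0,0],[0,0,0,0.02,0,0,0],[0,0,0,0.015,0,0,0],[0,0,0,0.005,0,0,0],[0,0,0,0,0,0,0],[0,0,0,0,0,0,0]]])

```text
clock: 3.23
position: [476.6, 290.9, 32.4]
ee_rot: [0.001, 1.0, 0.0, 0.001]
contact_force: [0.4, -0.1, -0.4]
gripper_width: 85.1
grasp_force: 0.0
```

Request:
servo_tool(commands=[[[0,0,0.001,0.005,0,0,0],[0,0,0,0.005,0,0,0],[0,0,0,0,0,0,0],[0,0,0,0,0,0,0]]])

```text
clock: 3.57
position: [476.0, 292.2, 21.4]
ee_rot: [0.0, 1.0, 0.0, 0.0]
contact_force: [-0.1, -0.6, -0.1]
gripper_width: 85.3
grasp_force: 0.0
```

Request:
servo_tool(commands=[[[130,0,0,0,0,0,0],[160,0,0,0,0,0,0],[170,0,0,0,0,0,0],[180,0,0,0,0,0,0],[190,0,0,0,0,0,0],[200,0,0,0,0,0,0],[220,0,0,0,0,0,0],[220,0,0,0,0,0,0],[220,0,0,0,0,0,0],[220,0,0,0,0,0,0]]])

```text
clock: 4.4
position: [476.2, 292.4, 21.5]
ee_rot: [0.0, 1.0, 0.0, 0.0]
contact_force: [-1.6, 0.7, 2.4]
gripper_width: 21.0
grasp_force: 59.3
```

Request:
servo_tool(commands=[[[220,0,0,-0.005,0,0,0],[220,0,0,-0.015,0,0,0],[220,0,0,-0.025,0,0,0],[220,0,0,-0.03,0,0,0],[220,0,0,-0.025,0,0,0],[220,0,0,0,0,0,4],[220,0,0,0,0,0,3.8],[220,0,0,0,0,0,0],[220,0,0,0,0,0,0]]])

```text
clock: 5.15
position: [475.5, 291.6, 120.8]
ee_rot: [0.068, 0.998, -0.001, -0.001]
contact_force: [1.2, 0.1, -2.4]
gripper_width: 21.2
grasp_force: 59.0
```

```bash
cat >> h.py <<'E'
C=np.array([553.2,-103.8]);X=np.array([.9907,-.1357]);Y=np.array([.1357,.9907])
def tray(p): d=np.array(p[:2])-C;return np.round([d@X,d@Y],2)
E
python3 - <<'E'
from h import *
from bench import arm
s=arm.read_state();p=s["position"];print(p,s["contact_force"],s["wrist_torque"],s["gripper_width"],tray(p))
M=R.from_quat(s["ee_rot"]).as_matrix();print(M.round(4))
g=C+23*X+85*Y;print(g,M.T@(np.r_[g,120]-p))
E
```

```text
[475.48208194 291.56894482 120.75861289] [ 1.20486446  0.08714507 -2.43189552] [-0.02666461 -0.05237899  0.00095415] 21.163348807733055 [-130.65  381.15]
[[-0.9908  0.1355 -0.0014]
 [ 0.1355  0.9908 -0.001 ]
 [ 0.0013 -0.0012 -1.    ]]
[587.5206 -22.7116] [-153.58499217 -296.2030733     0.92489138]
```

Request:
servo_tool(commands=[[[220,-0.008,-0.015,0,0,0,0],[220,-0.016,-0.031,0,0,0,0],[220,-0.016,-0.031,0,0,0,0],[220,-0.016,-0.031,0,0,0,0],[220,-0.016,-0.031,0,0,0,0],[220,-0.016,-0.031,0,0,0,0],[220,-0.016,-0.031,0,0,0,0],[220,-0.016,-0.031,0,0,0,0],[220,-0.016,-0.031,0,0,0,0],[220,-0.012,-0.024,0,0,0,0]]])

```text
clock: 5.98
position: [583.4, -14.9, 120.4]
ee_rot: [0.068, 0.998, -0.0, -0.001]
contact_force: [0.2, 0.3, -2.4]
gripper_width: 21.0
grasp_force: 59.1
```

Request:
servo_tool(commands=[[[220,-0.006,-0.009,0,0,0,0],[220,0,0,0,0,0,0],[220,0,0,0,0,0,0],[220,0,0,0,0,0,0]]])

```text
clock: 6.32
position: [587.6, -21.3, 120.8]
ee_rot: [0.068, 0.998, -0.0, -0.001]
contact_force: [-0.4, -0.2, -1.8]
gripper_width: 21.3
grasp_force: 59.1
```

Run:
```python
from h import *
from bench import arm,cams
import cv2
s=arm.read_state();p=s["position"];print(p,s["contact_force"],s["ee_rot"],tray(p))
c=cams.get_image("wrist");cv2.imwrite("pics/w2.png",c["frame"]);np.savez("w2.npz",**{k:c[k] for k in("frame","K","T")})
```

```text
[587.62724819 -21.31490963 120.81654553] [-0.44689918 -0.15180304 -1.78559691] [ 6.79250893e-02  9.97690229e-01 -1.78633626e-05 -6.23097175e-04] [22.91 86.39]
```

View pics/w2.png

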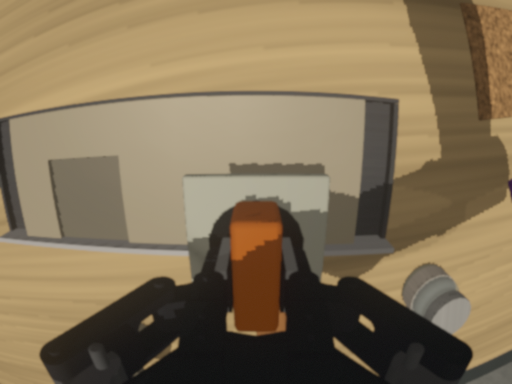

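The tile is held over the plain end, with its near edge at (185,176)-(328,176). The recess corners are near (119,156), (50,160), (63,238) and (127,241), and the wall top's outer edge runs from (125,250) to (395,248).

Run:
```python
from h import *
d=np.load("w2.npz");K,T=d["K"],d["T"]
def fb(uv,z):
    uv=np.array(uv,float);r=(uv-K[:2,2][None])/K[0,0];th=np.linalg.norm(r,axis=1);s=np.tan(th)/th
    return back(K,T,r*s[:,None]*K[0,0]+K[:2,2],z)[:,:2]
for n,u,z in(("tile",[(185,176),(328,176)],111.4),("rec",[(119,156),(50,160),(63,238),(127,241)],21),("wallouter",[(2,240),(125,253),(395,252)],34),("-x wall outer",[(3,120),(398,98)],12)):
    q=fb(u,z);e=np.diff(q,axis=0);print(n,[tray(i).tolist() for i in q],tray(q.mean(0)),np.degrees(np.arctan2(e[:,1],e[:,0])).round(1))
```

```text
tile [[-18.57, 48.43], [-18.68, 124.88]] [-18.63  86.66] [82.3]
rec [[-17.73, -34.98], [-17.85, -116.45], [65.34, -117.4], [64.38, -37.9]] [ 23.53 -76.68] [-97.9  -8.5  82.9]
wallouter [[68.54, -209.44], [70.71, -35.64], [69.7, 216.79]] [69.65 -9.43] [81.5 82.4]
-x wall outer [[-66.19, -193.92], [-70.28, 213.65]] [-68.23   9.86] [82.8]
```

Request:
servo_tool(commands=[[[220,0,0,0.01,0,0,0],[220,0,0,0.02,0,0,0],[220,0,0,0.02,0,0,0],[220,0,0,0.012,0,0,0],[220,0,0,0.008,0,0,0],[220,0,0,0.004,0,0,0],[220,0,0,0.002,0,0,0],[220,0,0,0,0,0,0],[220,0,0,0,0,0,0]]])

```text
clock: 7.12
position: [588.8, -21.8, 46.0]
ee_rot: [0.068, 0.998, 0.0, 0.001]
contact_force: [-1.1, 0.6, -1.9]
gripper_width: 21.3
grasp_force: 59.2
```

Request:
servo_tool(commands=[[[220,0,0,0.001,0,0,0],[220,0,0,0.001,0,0,0],[220,0,0,0,0,0,0],[220,0,0,0,0,0,0]]])

```text
clock: 7.45
position: [588.3, -22.1, 43.5]
ee_rot: [0.069, 0.998, 0.0, 0.0]
contact_force: [0.4, -0.5, -1.4]
gripper_width: 20.9
grasp_force: 59.2
```

Request:
servo_tool(commands=[[[220,0,0,0.001,0,0,0],[220,0,0,0.001,0,0,0],[220,0,0,0.001,0,0,0],[220,0,0,0.0005,0,0,0],[220,0,0,0,0,0,0],[220,0,0,0,0,0,0]]])

```text
clock: 7.95
position: [588.2, -22.1, 39.7]
ee_rot: [0.069, 0.998, -0.0, -0.0]
contact_force: [0.2, -0.4, -2.2]
gripper_width: 21.0
grasp_force: 59.2
```

Request:
servo_tool(commands=[[[220,0,0,0.0005,0,0,0],[220,0,0,0.0,0,0,0],[220,0,0,0,0,0,0]]])

```text
clock: 8.2
position: [588.2, -22.1, 39.3]
ee_rot: [0.068, 0.998, -0.0, -0.0]
contact_force: [0.4, 0.5, -2.4]
gripper_width: 21.3
grasp_force: 59.2
```

Request:
servo_tool(commands=[[[220,0,0,0.0005,0,0,0],[220,0,0,0.0,0,0,0],[220,0,0,0,0,0,0]]])

```text
clock: 8.45
position: [588.2, -22.1, 38.8]
ee_rot: [0.069, 0.998, -0.0, -0.0]
contact_force: [0.4, 0.1, -2.8]
gripper_width: 21.0
grasp_force: 59.2
```

Request:
servo_tool(commands=[[[220,0,0,0.0005,0,0,0],[220,0,0,0.0,0,0,0],[220,0,0,0,0,0,0]]])

```text
clock: 8.7
position: [588.3, -22.1, 38.6]
ee_rot: [0.068, 0.998, 0.0, 0.0]
contact_force: [-0.9, 0.4, 0.6]
gripper_width: 21.3
grasp_force: 59.5
```

Request:
servo_tool(commands=[[[220,0,0,0.0005,0,0,0],[220,0,0,0.0,0,0,0],[220,0,0,0,0,0,0]]])

```text
clock: 8.95
position: [588.3, -22.1, 38.5]
ee_rot: [0.068, 0.998, -0.0, 0.0]
contact_force: [-2.9, 0.6, 5.8]
gripper_width: 20.8
grasp_force: 60.2
```

Request:
servo_tool(commands=[[[220,0,0,-0.0004,0,0,0],[220,-0.0005,0,0,0,0,0],[220,-0.0005,0,0,0,0,0],[220,0,0,0,0,0,0]]])

```text
clock: 9.28
position: [588.5, -22.1, 38.5]
ee_rot: [0.068, 0.998, -0.0, -0.001]
contact_force: [-4.2, 1.1, 6.4]
gripper_width: 21.0
grasp_force: 60.4
```

Request:
servo_tool(commands=[[[220,-0.0004,0,0,0,0,0],[220,0,0,0,0,0,0],[220,0,0,0,0,0,0]]])

```text
clock: 9.53
position: [588.8, -22.2, 38.6]
ee_rot: [0.068, 0.998, -0.0, -0.001]
contact_force: [-5.1, 1.9, 6.2]
gripper_width: 21.4
grasp_force: 60.4
```

Request:
servo_tool(commands=[[[220,-0.0004,0,0,0,0,0],[220,0,0,0,0,0,0],[220,0,0,0,0,0,0]]])

```text
clock: 9.78
position: [589.1, -22.3, 38.6]
ee_rot: [0.068, 0.998, -0.0, -0.001]
contact_force: [-5.1, 0.8, 5.6]
gripper_width: 21.5
grasp_force: 60.4
```

Request:
servo_tool(commands=[[[220,0,0,-0.0006,0,0,0],[220,0,0,0,0,0,0],[220,-0.0003,0,0,0,0,0],[220,0,0,0,0,0,0]]])

```text
clock: 10.12
position: [590.2, -22.4, 38.6]
ee_rot: [0.068, 0.998, -0.0, -0.0]
contact_force: [-1.2, 0.6, 1.1]
gripper_width: 21.5
grasp_force: 59.7
```

Run:
```python
from h import *
from bench import arm
s=arm.read_state();p=s["position"];print(p,s["contact_force"],s["wrist_torque"],tray(p),tray(C+s["contact_force"][:2]))
```

```text
[590.22139505 -22.3597709   38.56541507] [-1.23865176  0.62604636  1.13841284] [ 0.19526979  0.44739662 -0.03006909] [25.63 85.71] [-1.31  0.45]
```

Request:
servo_tool(commands=[[[220,-0.0004,0,0,0,0,0],[220,0,0,0,0,0,0],[220,0,0,0,0,0,0]]])

```text
clock: 10.37
position: [590.7, -22.5, 38.6]
ee_rot: [0.069, 0.998, -0.0, -0.0]
contact_force: [-0.6, -0.3, -0.1]
gripper_width: 21.3
grasp_force: 59.6
```

Request:
servo_tool(commands=[[[220,-0.0004,0,0,0,0,0],[220,0,0,0,0,0,0],[220,0,0,0,0,0,0]]])

```text
clock: 10.62
position: [591.2, -22.5, 38.6]
ee_rot: [0.069, 0.998, -0.0, 0.0]
contact_force: [1.1, 0.4, -1.6]
gripper_width: 21.2
grasp_force: 59.4
```

Request:
servo_tool(commands=[[[220,-0.0004,0,0,0,0,0],[220,0,0,0,0,0,0],[220,0,0,0,0,0,0]]])

```text
clock: 10.87
position: [591.2, -22.5, 38.6]
ee_rot: [0.069, 0.998, -0.0, -0.0]
contact_force: [-1.0, -0.0, -0.9]
gripper_width: 21.0
grasp_force: 59.4
```

Request:
servo_tool(commands=[[[220,-0.0004,0,0,0,0,0],[220,0,0,0,0,0,0],[220,0,0,0,0,0,0]]])

```text
clock: 11.12
position: [591.3, -22.5, 38.6]
ee_rot: [0.069, 0.998, -0.0, -0.001]
contact_force: [-2.9, 1.7, -0.8]
gripper_width: 21.1
grasp_force: 59.4
```

Request:
servo_tool(commands=[[[220,-0.0003,0,0,0,0,0],[220,0,0,0,0,0,0],[220,0,0,0,0,0,0]]])

```text
clock: 11.37
position: [591.3, -22.5, 38.7]
ee_rot: [0.069, 0.998, -0.0, -0.001]
contact_force: [-4.4, 2.9, -0.2]
gripper_width: 21.3
grasp_force: 59.5
```

Request:
servo_tool(commands=[[[220,0.0008,0,0,0,0,0],[220,0.0007,0,0.0003,0,0,0],[220,0,0,0,0,0,0],[200,0,0,0,0,0,0],[190,0,0,0,0,0,0],[185,0,0,0,0,0,0],[180,0,0,0,0,0,0],[180,0,0,0,0,0,0],[180,0,0,0,0,0,0]]])

```text
clock: 12.12
position: [591.3, -22.3, 38.9]
ee_rot: [0.068, 0.998, 0.0, 0.001]
contact_force: [0.5, 0.2, 0.3]
gripper_width: 25.1
grasp_force: 0.0
```

Request:
servo_tool(commands=[[[165,0,-0.001,0,0,0,0],[165,0,-0.001,0,0,0,0],[165,0,-0.002,0,0,0,0],[165,0,-0.003,0,0,0,0],[165,0,-0.004,0,0,0,0],[165,0,-0.004,0,0,0,0],[165,0,-0.004,0,0,0,0],[165,0,-0.004,0,0,0,0],[165,0,-0.004,0,0,0,0],[165,0,-0.004,0,0,0,0]]])

```text
clock: 12.95
position: [586.5, -53.5, 38.6]
ee_rot: [0.069, 0.998, 0.0, 0.0]
contact_force: [0.3, 1.1, 0.5]
gripper_width: 30.4
grasp_force: 0.9
```

Run:
```python
from h import *
from bench import arm,cams
import cv2
s=arm.read_state();p=s["position"];print(p,s["contact_force"],s["ee_rot"],tray(p),s["gripper_width"])
c=cams.get_image("wrist");cv2.imwrite("pics/w3.png",c["frame"]);np.savez("w3.npz",**{k:c[k] for k in("frame","K","T")})
```

```text
[586.46958514 -53.5322996   38.59562347] [0.33006017 1.08062114 0.49096096] [6.85351097e-02 9.97648696e-01 4.80893911e-05 1.28256364e-04] [26.14 54.31] 30.36405624017961
```

View pics/w3.png

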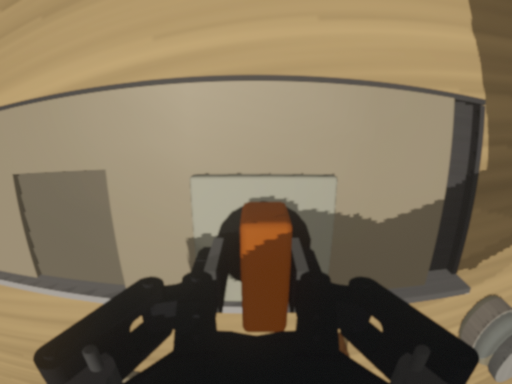

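The tile is square to the tray at the wall, being pushed by the loose fingers (bar near (266,265), tile edge (192,176)-(336,176)). The slide continues.

Request:
servo_tool(commands=[[[165,0,-0.004,0,0,0,0],[165,0,-0.004,0,0,0,0],[165,0,-0.004,0,0,0,0],[165,0,-0.004,0,0,0,0],[165,0,-0.004,0,0,0,0],[165,0,-0.004,0,0,0,0],[165,0,-0.004,0,0,0,0],[165,0,-0.004,0,0,0,0],[165,0,-0.004,0,0,0,0],[165,0,-0.004,0,0,0,0]]])

```text
clock: 13.83
position: [580.9, -93.1, 38.5]
ee_rot: [0.068, 0.998, -0.0, -0.0]
contact_force: [0.8, 2.1, 0.8]
gripper_width: 30.2
grasp_force: 0.9
```

Request:
servo_tool(commands=[[[165,0,-0.004,0,0,0,0],[165,0,-0.004,0,0,0,0],[165,0,-0.004,0,0,0,0],[165,0,-0.004,0,0,0,0],[165,0,-0.004,0,0,0,0],[165,0,-0.004,0,0,0,0],[165,0,-0.004,0,0,0,0],[165,0,-0.003,0,0,0,0],[165,0,-0.002,0,0,0,0],[165,0,0,0,0,0,0]]])

```text
clock: 14.67
position: [576.1, -126.0, 38.4]
ee_rot: [0.069, 0.998, -0.0, -0.0]
contact_force: [-0.5, 0.1, 0.5]
gripper_width: 29.6
grasp_force: 0.0
```

Run:
```python
from h import *
from bench import arm
s=arm.read_state();p=s["position"];print(p,s["contact_force"],s["ee_rot"],tray(p),s["gripper_width"],s["grasp_force"])
```

```text
[ 576.14763406 -126.02343419   38.40723503] [-0.49828663  0.1266552   0.49299627] [ 6.87265217e-02  9.97635494e-01 -1.31799441e-04 -2.63916163e-04] [ 25.75 -18.9 ] 29.637111029325347 0.0
```

Request:
servo_tool(commands=[[[165,0,-0.002,0,0,0,0],[165,0,-0.003,0,0,0,0],[165,0,-0.003,0,0,0,0],[165,0,-0.003,0,0,0,0],[165,0,-0.002,0,0,0,0],[165,0,-0.002,0,0,0,0],[165,0,-0.002,0,0,0,0],[165,0,-0.002,0,0,0,0],[165,0,-0.002,0,0,0,0],[165,0,-0.002,0,0,0,0]]])

```text
clock: 15.5
position: [573.0, -148.6, 38.2]
ee_rot: [0.069, 0.998, -0.0, -0.0]
contact_force: [0.3, 0.4, -1.0]
gripper_width: 30.5
grasp_force: 0.4
```

Request:
servo_tool(commands=[[[165,0,-0.002,0,0,0,0],[165,0,-0.002,0,0,0,0],[165,0,-0.002,0,0,0,0],[165,0,-0.002,0,0,0,0],[165,0,-0.002,0,0,0,0],[165,0,-0.002,0,0,0,0],[165,0,-0.002,0,0,0,0],[165,0,-0.002,0,0,0,0],[165,0,-0.001,0,0,0,0],[165,0,0,0,0,0,0]]])

```text
clock: 16.33
position: [571.0, -165.4, 38.6]
ee_rot: [0.069, 0.998, -0.0, -0.0]
contact_force: [-0.0, -0.5, -0.9]
gripper_width: 30.1
grasp_force: 0.0
```

Run:
```python
from h import *
from bench import arm,cams
import cv2
s=arm.read_state();p=s["position"];print(p,s["contact_force"],s["wrist_torque"],tray(p),s["gripper_width"],s["grasp_force"])
c=cams.get_image("wrist");cv2.imwrite("pics/w4.png",c["frame"]);np.savez("w4.npz",**{k:c[k] for k in("frame","K","T")})
```

```text
[ 570.95183517 -165.37632261   38.55094299] [-0.01491771 -0.51804335 -0.87477852] [0.02785686 0.0222277  0.04653525] [ 25.94 -58.59] 30.090790811185123 0.005499497358414374
```

View pics/w4.png

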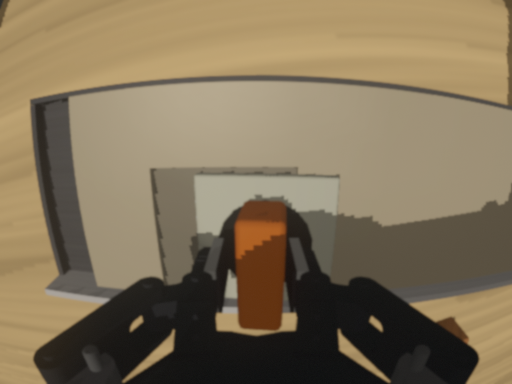

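The tile's leading edge is at column 195 and the recess's far edge at about 152, so roughly 24 mm remain. The tile is still square to the tray.

Request:
servo_tool(commands=[[[165,0,-0.001,0,0,0,0],[165,0,-0.002,0,0,0,0],[165,0,-0.002,0,0,0,0],[165,0,-0.002,0,0,0,0],[165,0,-0.002,0,0,0,0],[165,0,-0.002,0,0,0,0],[165,0,-0.002,0,0,0,0],[165,0,-0.002,0,0,0,0],[165,0,-0.002,0,0,0,0],[165,0,-0.001,0,0,0,0]]])

```text
clock: 17.22
position: [568.5, -183.2, 38.5]
ee_rot: [0.069, 0.998, -0.0, -0.0]
contact_force: [-0.2, 1.1, -0.6]
gripper_width: 29.8
grasp_force: 0.4
```

Request:
servo_tool(commands=[[[165,0,-0.001,0,0,0,0],[165,0,-0.001,0,0,0,0],[165,0,-0.001,0,0,0,0],[165,0,0,0,0,0,0]]])

```text
clock: 17.55
position: [568.1, -186.0, 38.5]
ee_rot: [0.069, 0.998, -0.0, -0.0]
contact_force: [-0.6, 0.5, 0.5]
gripper_width: 30.0
grasp_force: 0.1
```

Request:
servo_tool(commands=[[[165,0,-0.001,0,0,0,0],[165,0,0,0,0,0,0],[165,0,0,0,0,0,0]]])

```text
clock: 17.8
position: [568.0, -186.9, 38.6]
ee_rot: [0.068, 0.998, -0.0, 0.0]
contact_force: [0.8, 0.8, -0.2]
gripper_width: 30.4
grasp_force: 0.1
```

Run:
```python
from h import *
from bench import arm,cams
import cv2
s=arm.read_state();p=s["position"];print(p,s["contact_force"],s["wrist_torque"],tray(p),s["gripper_width"],s["grasp_force"])
c=cams.get_image("wrist");cv2.imwrite("pics/w5.png",cv2.resize(c["frame"][140:340,100:400],None,fx=2.6,fy=2.6,interpolation=cv2.INTER_CUBIC))
```

```text
[ 568.00514437 -186.91779734   38.58297007] [ 0.83777781  0.75409369 -0.21798504] [0.1199692  0.04218371 0.03311416] [ 25.95 -80.34] 30.424542513680368 0.13906771177062183
```

View pics/w5.png

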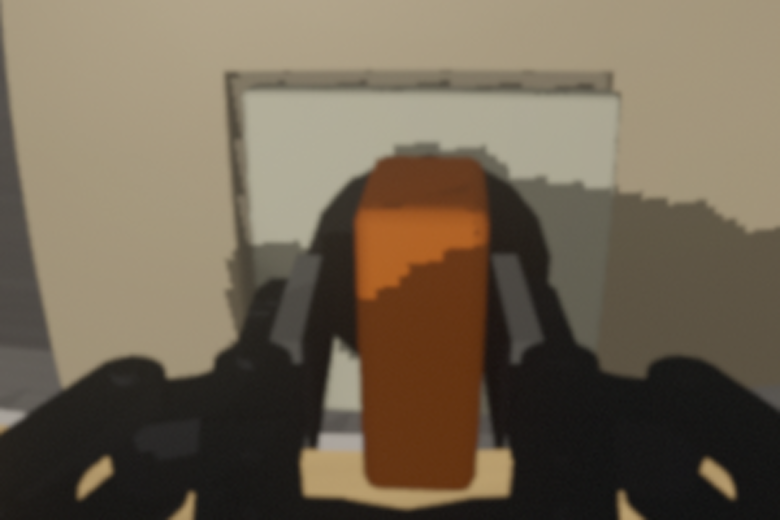

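The tile's trailing edge, at column 618, is just over the recess edge at 612, and the leading gap is about 15 px. Another 1-3 mm should do it.

Request:
servo_tool(commands=[[[165,0,-0.001,0,0,0,0],[165,0,0,0,0,0,0],[165,0,0,0,0,0,0]]])

```text
clock: 18.1
position: [567.9, -187.9, 38.5]
ee_rot: [0.068, 0.998, -0.0, 0.0]
contact_force: [0.2, 0.9, -1.0]
gripper_width: 30.3
grasp_force: 0.2
```

Request:
servo_tool(commands=[[[165,0,-0.001,0,0,0,0],[165,0,0,0,0,0,0],[165,0,0,0,0,0,0]]])

```text
clock: 18.35
position: [567.7, -188.9, 38.5]
ee_rot: [0.069, 0.998, -0.0, 0.0]
contact_force: [-0.5, 2.1, 0.5]
gripper_width: 30.3
grasp_force: 0.4
```

Run:
```python
from h import *
from bench import arm,cams
import cv2
s=arm.read_state();p=s["position"];print(p,s["contact_force"],s["wrist_torque"],tray(p),s["gripper_width"],s["grasp_force"])
c=cams.get_image("wrist");cv2.imwrite("pics/w6.png",cv2.resize(c["frame"][140:340,100:400],None,fx=2.6,fy=2.6,interpolation=cv2.INTER_CUBIC))
# trailing/leading edges along image row 190 & 186: brightness steps
g=cv2.cvtColor(c["frame"],6).astype(int)
for r in (178,183,188,195): print(r,g[r,180:204].tolist(),g[r,325:345].tolist())
```

```text
[ 567.7426275  -188.85597813   38.53807565] [-0.51886539  2.10120357  0.47690362] [ 0.16195021 -0.0321323  -0.02104306] [ 25.95 -82.29] 30.26031725404008 0.3591778501868248
178 [160, 160, 160, 159, 160, 160, 160, 159, 155, 141, 120, 123, 147, 165, 172, 174, 174, 174, 173, 173, 173, 173, 174, 173] [166, 166, 166, 166, 166, 166, 166, 164, 155, 138, 120, 105, 102, 119, 142, 151, 152, 152, 152, 152]
183 [159, 159, 159, 159, 159, 159, 159, 159, 156, 145, 124, 117, 140, 162, 171, 173, 174, 174, 174, 174, 174, 174, 174, 174] [166, 166, 166, 166, 166, 166, 165, 162, 152, 134, 115, 103, 108, 130, 145, 151, 152, 151, 152, 152]
188 [158, 158, 158, 158, 158, 158, 158, 158, 157, 150, 132, 121, 140, 161, 170, 173, 173, 173, 173, 174, 174, 174, 174, 174] [166, 166, 166, 166, 166, 166, 165, 160, 151, 133, 112, 100, 114, 137, 149, 151, 152, 151, 152, 151]
195 [157, 157, 157, 156, 157, 157, 157, 157, 156, 151, 137, 117, 122, 147, 165, 172, 174, 174, 173, 173, 174, 173, 173, 174] [166, 166, 166, 166, 166, 165, 163, 154, 136, 115, 101, 103, 126, 143, 149, 151, 151, 151, 152, 151]
```

Run:
```python
import cv2,numpy as np
w4=cv2.cvtColor(np.load("w4.npz")["frame"],6).astype(int)
f=cv2.cvtColor(cv2.resize(cv2.imread("pics/w6.png"),(300,200),interpolation=cv2.INTER_AREA),6).astype(int)
f5=cv2.cvtColor(cv2.resize(cv2.imread("pics/w5.png"),(300,200),interpolation=cv2.INTER_AREA),6).astype(int)
for n,g in(("w4",w4[140:340,100:400]),("w5",f5),("w6",f)):
    print(n)
    for c in(105,120,200,220):print(' col',c,g[22:46,c].tolist())
    for r in(45,50):print(' row',r,g[r,86:102].tolist(),g[r,226:246].tolist())
```

```text
w4
 col 105 [159, 159, 158, 157, 150, 135, 123, 121, 121, 118, 110, 107, 119, 141, 157, 165, 169, 169, 170, 169, 170, 169, 169, 170]
 col 120 [158, 158, 158, 156, 149, 136, 125, 121, 121, 119, 111, 104, 115, 138, 156, 165, 168, 170, 169, 170, 170, 170, 170, 170]
 col 200 [153, 153, 153, 152, 152, 152, 152, 152, 153, 152, 150, 142, 124, 111, 122, 144, 157, 163, 166, 166, 166, 167, 166, 166]
 col 220 [152, 152, 152, 153, 153, 152, 152, 152, 152, 152, 151, 147, 133, 113, 113, 133, 151, 161, 165, 166, 166, 166, 166, 166]
 row 45 [116, 116, 116, 116, 116, 117, 119, 127, 145, 159, 167, 169, 169, 169, 169, 169] [165, 165, 164, 164, 165, 165, 165, 164, 164, 164, 163, 159, 148, 141, 145, 149, 150, 150, 150, 150]
 row 50 [115, 115, 115, 115, 116, 115, 116, 122, 138, 154, 165, 169, 169, 169, 170, 170] [165, 165, 165, 164, 164, 164, 164, 165, 164, 165, 162, 157, 150, 146, 147, 149, 149, 149, 149, 149]
w5
 col 105 [162, 161, 161, 160, 153, 139, 126, 121, 118, 110, 102, 107, 127, 150, 164, 170, 173, 173, 173, 173, 174, 173, 173, 173]
 col 120 [161, 161, 161, 158, 151, 137, 126, 121, 121, 117, 110,
[... 896 characters left out ...]
 133, 154, 166, 172, 173, 174, 173, 173, 173, 173, 173, 173]
 col 200 [156, 156, 156, 154, 146, 132, 123, 121, 118, 111, 102, 110, 130, 151, 162, 166, 168, 169, 169, 168, 168, 168, 168, 168]
 col 220 [154, 155, 154, 153, 147, 133, 124, 120, 119, 116, 109, 106, 119, 145, 159, 165, 167, 167, 167, 167, 167, 167, 167, 167]
 row 45 [158, 158, 157, 149, 130, 120, 139, 160, 170, 173, 174, 174, 174, 174, 174, 174] [166, 166, 166, 166, 166, 165, 161, 150, 131, 112, 102, 111, 132, 147, 151, 151, 152, 151, 151, 152]
 row 50 [158, 158, 157, 150, 133, 123, 137, 157, 169, 173, 174, 174, 174, 174, 174, 174] [166, 167, 166, 167, 166, 164, 159, 146, 128, 108, 101, 115, 138, 149, 151, 151, 151, 151, 151, 151]
```

The near edge is now level on both sides, and a dark gap shows behind the trailing edge, so it has dropped in. I'll open the gripper, lift and verify.

Request:
servo_tool(commands=[[[165,0,0.001,0,0,0,0],[150,0,0.001,0,0,0,0],[110,0,0,0,0,0,0],[80,0,0,0,0,0,0],[80,0,0,0,0,0,0],[80,0,0,0,0,0,0]]])

```text
clock: 18.9
position: [568.0, -186.9, 38.5]
ee_rot: [0.069, 0.998, -0.0, -0.0]
contact_force: [-0.2, 0.1, -0.8]
gripper_width: 59.0
grasp_force: 0.0
```

Request:
servo_tool(commands=[[[80,0,0,-0.005,0,0,0],[80,0,0,-0.015,0,0,0],[80,0,0,-0.03,0,0,0],[80,0,0,-0.03,0,0,0],[80,0,0,-0.03,0,0,0],[80,0,0,-0.02,0,0,0],[80,0.02,0,-0.01,0,0,0],[80,0.02,0,0,0,0,0],[80,0,0,0,0,0,0],[80,0,0,0,0,0,0]]])

```text
clock: 19.73
position: [527.9, -181.4, 179.5]
ee_rot: [0.068, 0.998, -0.0, 0.001]
contact_force: [0.9, 0.2, 0.2]
gripper_width: 58.8
grasp_force: 0.0
```

Run:
```python
from bench import arm,cams
import cv2,numpy as np
s=arm.read_state();print(s["position"],s["contact_force"],s["clock"])
w=cams.get_image("wrist");sc=cams.get_image("scene")["frame"]
np.savez("w7.npz",**{k:w[k] for k in("frame","K","T")})
a=cv2.resize(w["frame"][90:290,150:350],(600,600),interpolation=cv2.INTER_CUBIC)
b=cv2.resize(sc[140:240,160:293],(200,150));b=np.vstack([b,cv2.resize(sc,(200,150)),np.zeros((300,200,3),np.uint8)])
cv2.imwrite("pics/w7.png",np.hstack([a,b]))
```

```text
[ 527.85676652 -181.39131602  179.49481955] [0.93692696 0.24808756 0.20376892] 19.7333
```

View pics/w7.png

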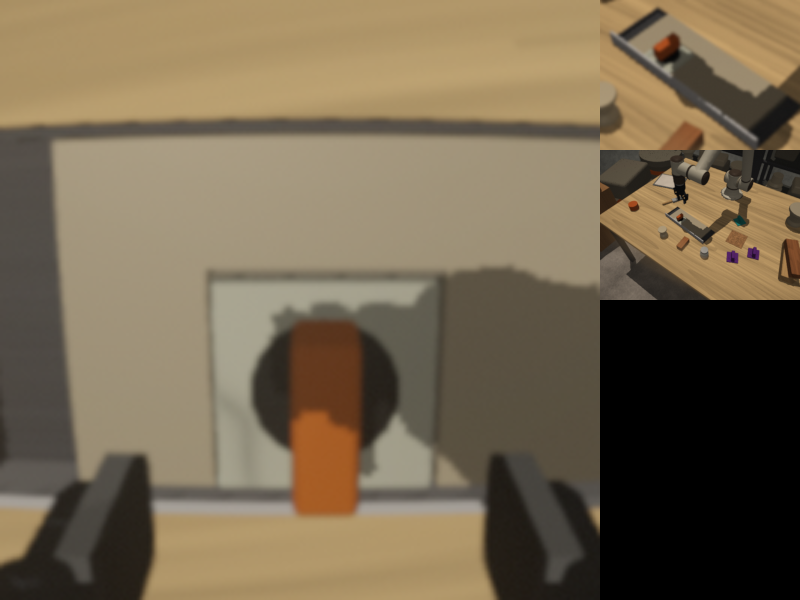

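The tile sits inside the recess outline, with crop corners near (211,281) and (438,281) and rim gaps visible on the sides. I'll do a quick size check for height before handing in.

Run:
```python
from h import *
d=np.load("w7.npz");K,T=d["K"],d["T"]
def fb(uv,z):
    uv=np.array(uv,float);r=(uv-K[:2,2][None])/K[0,0];th=np.linalg.norm(r,axis=1);s=np.tan(th)/th
    return back(K,T,r*s[:,None]*K[0,0]+K[:2,2],z)[:,:2]
u=np.array([(211,281),(438,281),(433,487),(218,488)])/3+[150,90]
for z in(24,29):
    q=fb(u,z);print(z,np.linalg.norm(np.roll(q,-1,0)-q,axis=1).round(1),[tray(i).tolist() for i in q])
u=np.array([(207,271),(446,271)])/3+[150,90];q=fb(u,21);print('rim',[tray(i).tolist() for i in q])
u=np.array([(52,138),(78,490)])/3+[150,90];q=fb(u,21);print('slab -y end',[tray(i).tolist() for i in q])
```

```text
24 [78.7 79.8 81.  80.1] [[-14.94, -117.46], [-14.98, -38.79], [64.79, -37.07], [65.17, -118.04]]
29 [77.4 78.5 79.6 78.8] [[-16.2, -116.84], [-16.24, -39.48], [62.19, -37.79], [62.56, -117.4]]
rim [[-17.79, -119.14], [-17.84, -35.67]]
slab -y end [[-65.82, -172.59], [69.09, -173.79]]
```

```bash
python3 -c "
from bench import ticket
print(ticket.job_done())"
```

```text
the job is handed in; nothing more can be done
None
```

The tile was set down on the plain end, slid along the tall wall and dropped flat into the recess. I let go with the slab unmoved to within about 1 mm and nothing else touched, then handed the job in at about 20 s.

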